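# Find the double-filled tin at the lid press

## Task

Three tins of glaze powder have just had their lids pressed on, and one was filled twice by mistake: slide the tray, which has a knob for it, out from under the lid press until it clicks into the next station, and find the heaviest tin by feel. Heft them there one at a time, first the tin nearest the robot, then the middle one, then the farthest, lifting each clear of its pocket and setting it back unless it is the last and the heaviest. Finish while holding the heaviest up in the gripper, upright and still, its base clearly higher than the lids of the other two, which stand in their pockets with the tray still in that station; tip no tin over and leave the bowl, rib and brush beside the press alone.

Things in the scene. Friction and masses are not known exactly. Their poses are not given: they have to be found in the camera images.
- lid_press: bench lid press, fixed: grey board 335 x 420 x 15 mm with two guide rods along its y axis and a bridge over one end. Origin on the table; board spans x +-168, y -200 to +220 mm here. Bridge over y = -110 mm (within 30 mm of that line), posts at x = +-155 mm, its platen 6 mm above the lids beneath, its top (screw handle) 210 mm above the table
- slide (a joint): travel of the tray along the rods (m), towards +y of lid_press: 0 at the station under the press (start), 0.220 at the next; end stops -0.011 and 0.245. A spring plunger drops into a notch at each station: leaving a notch takes about 8 N, moving between them about 2 N; let go within 4 mm of a notch, the tray is drawn into it and stays
- tray: wooden tray that slides, 245 mm along x, 85 mm along y, 16 mm thick, with three round pockets in a row along its x axis (the tins start in them). Origin under its middle, 45 mm above the table; axes as lid_press: x away from the robot, y the way it slides. Its top is 61 mm above the table
- tray_middle (a point): centre of the middle pocket's floor, 53 mm above the table, axes as the tray's. The other pockets are centred at x = -80 mm (near) and +80 mm (far). Each is 59 mm in diameter, 8 mm deep: a tin in it rises 70 mm above the tray's top, and 26 mm are free between neighbouring tins
- knob (a point): centre of the upright black knob that moves the tray: a cylinder 24 mm in diameter, 36 mm high (top 16 mm above this point, underside 20 mm below), on a 12 mm post. It stands on a metal tongue 40 mm wide, 115 mm from the tray's middle in +y, clear of the press at the start; the tongue's top is 40 mm below this point
- tin_1: one of three identical closed tins: plain bare-metal upright cylinder with push-on lid, 54 mm in diameter, 78 mm high; origin at the centre of its underside, z up. Weights are in random order: one tin weighs 0.47 to 0.55 kg, the other two each 0.15 to 0.31 kg. Grasp it round the body from above
- tin_2: one of three identical closed tins: plain bare-metal upright cylinder with push-on lid, 54 mm in diameter, 78 mm high; origin at the centre of its underside, z up. Weights are in random order: one tin weighs 0.47 to 0.55 kg, the other two each 0.15 to 0.31 kg. Grasp it round the body from above
- tin_3: one of three identical closed tins: plain bare-metal upright cylinder with push-on lid, 54 mm in diameter, 78 mm high; origin at the centre of its underside, z up. Weights are in random order: one tin weighs 0.47 to 0.55 kg, the other two each 0.15 to 0.31 kg. Grasp it round the body from above
- small_bowl: small thrown clay bowl, 124 mm across, 45 mm high; origin under its centre; a bystander
- rib_green: flat green kidney-shaped rib, 50 x 82 x 9 mm; origin under its centre; a bystander
- brush_flat: flat wash brush lying on the table, 184 x 28 x 13 mm; origin under its centre; a bystander
Mind the look-alikes: they are no part of the job. What is shaped like the tin_3 but blue or turquoise is not meant.

How it is judged:
On the way, in this order (a step that is already met when the one before it is completed fails the run):
1. the tray is drawn out and sits in the notch of the next station, all tins in their pockets (value of joint slide between 0.2175 and 0.2225 m and z of each of tin_1, tin_2, tin_3 in the frame of tray_middle below 0.004 m and y of each of tin_1, tin_2, tin_3 in the frame of tray_middle below 0.03 m and angle between each of tin_1, tin_2, tin_3's own z axis and vertical below 0.1 rad), for 0.2 s.
2. the tin of the near pocket is held in the fingers, lifted clear of its pocket, the other two in theirs (value of joint slide between 0.2175 and 0.2225 m and ((z of tin_1 in the frame of tray_middle above 0.015 m and contact force between the fingers and tin_1 above 1 N and x of tin_1 in the frame of tray_middle below -0.04 m and z of each of tin_2, tin_3 in the frame of tray_middle below 0.004 m and y of each of tin_2, tin_3 in the frame of tray_middle below 0.03 m and angle between each of tin_2, tin_3's own z axis and vertical below 0.1 rad and x of each of tin_2, tin_3 in the frame of tray_middle above -0.04 m) or (z of tin_2 in the frame of tray_middle above 0.015 m and contact force between the fingers and tin_2 above 1 N and x of tin_2 in the frame of tray_middle below -0.04 m and z of each of tin_1, tin_3 in the frame of tray_middle below 0.004 m and y of each of tin_1, tin_3 in the frame of tray_middle below 0.03 m and angle between each of tin_1, tin_3's own z axis and vertical below 0.1 rad and x of each of tin_1, tin_3 in the frame of tray_middle above -0.04 m) or (z of tin_3 in the frame of tray_middle above 0.015 m and contact force between the fingers and tin_3 above 1 N and x of tin_3 in the frame of tray_middle below -0.04 m and z of each of tin_1, tin_2 in the frame of tray_middle below 0.004 m and y of each of tin_1, tin_2 in the frame of tray_middle below 0.03 m and angle between each of tin_1, tin_2's own z axis and vertical below 0.1 rad and x of each of tin_1, tin_2 in the frame of tray_middle above -0.04 m))), for 0.2 s.
3. that tin is back, and the tin of the middle pocket is lifted clear in the same way (value of joint slide between 0.2175 and 0.2225 m and ((z of tin_1 in the frame of tray_middle above 0.015 m and contact force between the fingers and tin_1 above 1 N and x of tin_1 in the frame of tray_middle below 0.04 m and z of each of tin_2, tin_3 in the frame of tray_middle below 0.004 m and y of each of tin_2, tin_3 in the frame of tray_middle below 0.03 m and angle between each of tin_2, tin_3's own z axis and vertical below 0.1 rad and distance between each of tin_2, tin_3 and tray_middle above 0.05 m) or (z of tin_2 in the frame of tray_middle above 0.015 m and contact force between the fingers and tin_2 above 1 N and x of tin_2 in the frame of tray_middle below 0.04 m and z of each of tin_1, tin_3 in the frame of tray_middle below 0.004 m and y of each of tin_1, tin_3 in the frame of tray_middle below 0.03 m and angle between each of tin_1, tin_3's own z axis and vertical below 0.1 rad and distance between each of tin_1, tin_3 and tray_middle above 0.05 m) or (z of tin_3 in the frame of tray_middle above 0.015 m and contact force between the fingers and tin_3 above 1 N and x of tin_3 in the frame of tray_middle below 0.04 m and z of each of tin_1, tin_2 in the frame of tray_middle below 0.004 m and y of each of tin_1, tin_2 in the frame of tray_middle below 0.03 m and angle between each of tin_1, tin_2's own z axis and vertical below 0.1 rad and distance between each of tin_1, tin_2 and tray_middle above 0.05 m))), for 0.2 s.
4. that tin is back, and the tin of the far pocket is lifted clear in the same way (value of joint slide between 0.2175 and 0.2225 m and ((z of tin_1 in the frame of tray_middle above 0.015 m and contact force between the fingers and tin_1 above 1 N and x of tin_1 in the frame of tray_middle above 0.04 m and z of each of tin_2, tin_3 in the frame of tray_middle below 0.004 m and y of each of tin_2, tin_3 in the frame of tray_middle below 0.03 m and angle between each of tin_2, tin_3's own z axis and vertical below 0.1 rad and x of each of tin_2, tin_3 in the frame of tray_middle below 0.04 m) or (z of tin_2 in the frame of tray_middle above 0.015 m and contact force between the fingers and tin_2 above 1 N and x of tin_2 in the frame of tray_middle above 0.04 m and z of each of tin_1, tin_3 in the frame of tray_middle below 0.004 m and y of each of tin_1, tin_3 in the frame of tray_middle below 0.03 m and angle between each of tin_1, tin_3's own z axis and vertical below 0.1 rad and x of each of tin_1, tin_3 in the frame of tray_middle below 0.04 m) or (z of tin_3 in the frame of tray_middle above 0.015 m and contact force between the fingers and tin_3 above 1 N and x of tin_3 in the frame of tray_middle above 0.04 m and z of each of tin_1, tin_2 in the frame of tray_middle below 0.004 m and y of each of tin_1, tin_2 in the frame of tray_middle below 0.03 m and angle between each of tin_1, tin_2's own z axis and vertical below 0.1 rad and x of each of tin_1, tin_2 in the frame of tray_middle below 0.04 m))), for 0.2 s.
At the end, for the whole second after the job is handed in: One tin is held upright (15 deg) and still, base 85 mm or more above the pocket floors, carried by the fingers alone; the other two stand in pockets, not touched by the fingers, each bearing on the tray with under 3.8 N (so neither is the heavy one); slide within 2.5 mm of 0.220 (value of joint slide between 0.2175 and 0.2225 m and ((z of tin_1 in the frame of tray_middle above 0.085 m and angle between tin_1's own z axis and vertical below 0.26 rad and linear speed of tin_1 below 0.03 m/s and contact force between the fingers and tin_1 above 1 N and contact force between tin_1 and lid_press below 0.05 N and z of each of tin_2, tin_3 in the frame of tray_middle below 0.004 m and y of each of tin_2, tin_3 in the frame of tray_middle below 0.03 m and angle between each of tin_2, tin_3's own z axis and vertical below 0.1 rad and contact force between each of tin_2, tin_3 and tray below 3.8 N and contact force between the fingers and tin_2 below 0.1 N and contact force between the fingers and tin_3 below 0.1 N) or (z of tin_2 in the frame of tray_middle above 0.085 m and angle between tin_2's own z axis and vertical below 0.26 rad and linear speed of tin_2 below 0.03 m/s and contact force between the fingers and tin_2 above 1 N and contact force between tin_2 and lid_press below 0.05 N and z of each of tin_1, tin_3 in the frame of tray_middle below 0.004 m and y of each of tin_1, tin_3 in the frame of tray_middle below 0.03 m and angle between each of tin_1, tin_3's own z axis and vertical below 0.1 rad and contact force between each of tin_1, tin_3 and tray below 3.8 N and contact force between the fingers and tin_1 below 0.1 N and contact force between the fingers and tin_3 below 0.1 N) or (z of tin_3 in the frame of tray_middle above 0.085 m and angle between tin_3's own z axis and vertical below 0.26 rad and linear speed of tin_3 below 0.03 m/s and contact force between the fingers and tin_3 above 1 N and contact force between tin_3 and lid_press below 0.05 N and z of each of tin_1, tin_2 in the frame of tray_middle below 0.004 m and y of each of tin_1, tin_2 in the frame of tray_middle below 0.03 m and angle between each of tin_1, tin_2's own z axis and vertical below 0.1 rad and contact force between each of tin_1, tin_2 and tray below 3.8 N and contact force between the fingers and tin_1 below 0.1 N and contact force between the fingers and tin_2 below 0.1 N))); the arm keeps its last pose, push and grip.
It fails at once if a tin is tipped over or leaves the tray downward (angle between any of tin_1, tin_2, tin_3's own z axis and vertical above 0.7 rad or z of any of tin_1, tin_2, tin_3 in the frame of tray_middle below -0.02 m).
It fails at once if the small_bowl is moved by 25 mm or more (distance of small_bowl from where it was at the start of the episode above 0.025 m).
It fails at once if the rib_green is moved by 25 mm or more (distance of rib_green from where it was at the start of the episode above 0.025 m).
It fails at once if the brush_flat is moved by 25 mm or more (distance of brush_flat from where it was at the start of the episode above 0.025 m).
It also fails if it takes over 72 s, if anything falls off the work surface, if the arm or the gripper's body presses on something with over 40 N, if the wrist force passes 120 N, or if a joint passes its speed limit or range.

## Robot

A 6-joint arm with a two-finger parallel gripper is mounted at the origin on a cart in front of the work surface, level with it; the furniture and walls round the work are solid. World frame = base frame: x ahead of the robot, y to its left, z up, the work surface at z = 0. Lengths are in m, angles in rad, forces in N, time in s.
With the tool pointing down it reaches from about 0.375 to 0.9 m from the base axis. Payload 3.1 kg.
Tool frame: the origin (TCP) lies where the fingers leave the gripper's body, on its centre line; the fingertips stand 70 mm ahead of it and the grasp point (between the pads) lies 51 mm ahead of it; z points along the fingers, y is the line along which they close (so a half turn about z gives the same grasp; the last joint's range is limited). The gripper opens to 87 mm and grips with 3 to 60 N. Pads are 19 mm wide; open, the fingers measure 117 mm over their backs; the gripper's body (75 mm by 190 mm) begins 51 mm behind the grasp point.
Start: joints at [1.063, 0.527, 1.433, -0, 1.181, -0.178], TCP at [0.202, 0.592, 0.292] pointing down, gripper open.
Joint ranges: [-3.08, 3.08], [-0.75, 2.2], [0.22, 2.44], [-1.43, 4.57], [0, 2.65], [-2.85, 2.85]. Speed limits (rad/s): [2.79, 2.79, 3.14, 3.14, 3.14, 3.14].

## Interface

Orientations are given as a unit quaternion [x, y, z, w].
In Python, from rig import robot gives the robot as it stands.
- The arm moves only by the tool send_rows, never from a script. Its argument "deltas" is text: rows parted by semicolons, each of 7 numbers parted by spaces: the shift along the tool's x, y, z in mm, then the turn, a rotation vector about the tool's x, y, z in degrees, then the opening, from 0 (shut) to 1 (fully open). A call has 1 to 10 rows; each row shifts and turns the commanded pose from where the row before left it, along the tool's axes as they then stand; what a row does not reach is not made up. A row lasts 1/8 s, in which the tool goes at most 62.5 mm and 10.7 degrees, less where a joint would pass 70% of its speed; a pose out of reach is approached as far as the arm can. A call is refused whole if a number of a shift passes 62.5 or a number of a turn 10.7, either way. A call with a gripper value outside its range is refused whole. The fingers move at their own pace and stop on an object; "newtons" is the grip in N (left out, the last holds). Time passes only in rows, so rows that do not move let the fingers close. It gives the time, the measured TCP pose, the force, the opening and the grip force at its end, in the units of the state.
- robot.get_obs(): the state, without advancing time (a new reading comes with each control period).
- robot.camera(name): name is "side" or "top"; returns a dict with "image" (384x512x3 uint8, red, green, blue), "depth" (384x512 float32, m along the optical axis (not along the pixel's ray), 0 where there is no reading), "fovy" (degrees; the focal length in pixels is half the picture's height over the tangent of half this angle, whatever the lens; pixels are square), "cx", "cy" (the principal point, pixels), "rvec" (rotation vector, rad) and "tvec" (3), from world to camera coordinates, as OpenCV has them. Camera axes: x right, y down, z forward; pixel columns grow to the right and rows downward; lengths in m; the calibration is good to about 2 mm. A picture is of the moment at which its call begins.
- robot.hand_in(): hands the job in; it is judged then, once.
Trained networks look in the newest picture that a camera, given by its name, has taken for a name from the list of things; names that differ only in an ending like _2 or _b are one class to them, and where a whole thing is asked for, a point or a joint stands for the part that bears it (a point fixed in the world has none). Each returns a list of dicts, best first, with "p" (0 to 1); they miss things now and then, are a little off and sometimes report something else, mostly with a low value. They report only what shows in the picture. A call takes as long as a camera call. They do not tell look-alikes from the thing itself.
- robot.find_in(camera, thing): "box" ([left, top, right, bottom] in pixels, round what is visible of it).
- robot.cut_out(camera, thing): "region" (384x512 bool, what is visible of it) and "box" ([left, top, right, bottom] in pixels, round what is visible of it).
The state is a dict: "time": time; "q": joint angles; "joint_velocities": joint speeds; "joint_torque": joint torques, N m; "position": TCP position; "tool_rot": TCP orientation; "ft_force": force on the tool from outside, world axes, zero at the start; "moment": the same for the moment, N m; "grip_width": finger opening in m; "grip_force": force on a finger pad.
Only numpy, scipy, OpenCV 4.12 (cv2) and the standard library are available. Lean on these libraries where they do the work, as an engineer would, in place of code of your own. Each camera call takes 0.05 s, during which the arm holds its last target. There are 200 camera calls.

## Working session

There is one attempt and no reset: what is moved stays moved. The work goes in short steps, Python scripts to look and compute and a tool call to move; the robot and the scene stay as the last step left them, time stands still between calls to the robot, and variables do not carry over. Pictures are saved under pics/ and viewed, at most 10 in all, crops included, and the job is handed in when it is done.

Besides the shell and the picture viewer there is one more tool, called after "Call:" as a command line: name --argument value ..., lists and objects as JSON in quotes. send_rows: Moves the arm, as the interface text tells. Its arguments: {"type":"object","properties":{"deltas":{"type":"string"},"newtons":{"type":"number"}},"required":["deltas"]}

```bash
mkdir -p pics; cat > h.py <<'E'
from rig import robot
import numpy as np, cv2
def cam(n):
    c=robot.camera(n); R=cv2.Rodrigues(np.array(c["rvec"],float))[0]; t=np.array(c["tvec"],float).ravel()
    f=c["image"].shape[0]/2/np.tan(np.radians(c["fovy"])/2)
    v,u=np.mgrid[:384,:512]; z=c["depth"]
    P=np.stack([(u-c["cx"])/f*z,(v-c["cy"])/f*z,z],-1)
    W=(P-t)@R; W[z==0]=np.nan
    return c,W
def save(n,img): cv2.imwrite("pics/"+n,img[...,::-1])
E
python3 - <<'E'
from h import *
o=robot.get_obs(); print({k:np.round(v,3) for k,v in o.items()})
ims=[]
for n in("side","top"):
    c,W=cam(n); ims.append(c["image"]); np.save(n+"W.npy",W)
    for th in("tin_1","knob","tray","lid_press","small_bowl","rib_green","brush_flat"):
        for d in robot.cut_out(n,th)[:6]:
            w=W[d["region"]]; print(n,th,round(d["p"],2),np.round(d["box"]),np.round(np.nanmedian(w,0),3),np.round(np.nanpercentile(w,[2],axis=0),3),np.round(np.nanpercentile(w,[98],axis=0),3))
save("side0.png",ims[0]);save("top0.png",ims[1])
E
```

```text
{'time': np.float64(0.0), 'q': array([ 1.064,  0.528,  1.434, -0.   ,  1.181, -0.178]), 'joint_velocities': array([-0.   ,  0.002,  0.001, -0.   , -0.   , -0.001]), 'joint_torque': array([  0.   , -44.004, -17.66 ,   0.063,   0.058,  -0.   ]), 'position': array([0.202, 0.591, 0.291]), 'tool_rot': array([ 0.164,  0.987, -0.001, -0.   ]), 'ft_force': array([-0.288, -0.224, -0.178]), 'moment': array([-0.013, -0.019, -0.029]), 'grip_force': np.float64(0.0), 'grip_width': np.float64(0.087)}
side tin_1 0.93 [283. 209. 296. 236.] [ 0.544 -0.111  0.098] [[ 0.522 -0.118  0.058]] [[ 0.572 -0.095  0.13 ]]
side tin_1 0.81 [292. 264. 315. 302.] [ 0.549 -0.305  0.059] [[ 0.527 -0.314  0.003]] [[ 0.575 -0.268  0.078]]
side tin_1 0.78 [308. 208. 326. 232.] [ 0.621 -0.108  0.099] [[ 0.602 -0.114  0.06 ]] [[ 0.646 -0.078  0.131]]
side tin_1 0.66 [254. 262. 279. 298.] [ 0.459 -0.276  0.059] [[ 0.436 -0.285  0.001]] [[ 0.484 -0.238  0.078]]
side tin_1 0.63 [321. 255. 341. 290.] [ 0.628 -0.27   0.055] [[ 0.608 -0.279  0.001]] [[ 0.655 -0.234  0.078]]
side tin_1 0.58 [255. 213. 268. 238.] [ 0.466 -0.117  
[... 866 characters left out ...]
 -0.244  0.074] [[ 0.604 -0.271  0.009]] [[ 0.65  -0.225  0.08 ]]
top knob 0.61 [254. 141. 305. 224.] [ 0.537 -0.049  0.057] [[ 0.415 -0.085  0.015]] [[0.661 0.049 0.109]]
top tray 0.98 [260. 139. 320. 227.] [ 0.534 -0.051  0.057] [[ 0.408 -0.129  0.016]] [[0.658 0.046 0.111]]
top small_bowl 0.78 [124. 128. 160. 169.] [0.659 0.429 0.019] [[0.598 0.368 0.001]] [[0.713 0.477 0.045]]
top small_bowl 0.31 [143. 213. 158. 269.] [0.35  0.395 0.01 ] [[0.272 0.386 0.004]] [[0.439 0.409 0.016]]
top rib_green 0.81 [139. 192. 166. 206.] [0.499 0.401 0.008] [[0.475 0.367 0.001]] [[0.524 0.436 0.012]]
top brush_flat 0.47 [144. 216. 156. 273.] [0.341 0.395 0.01 ] [[0.272 0.386 0.003]] [[0.439 0.409 0.015]]
```

View pics/side0.png

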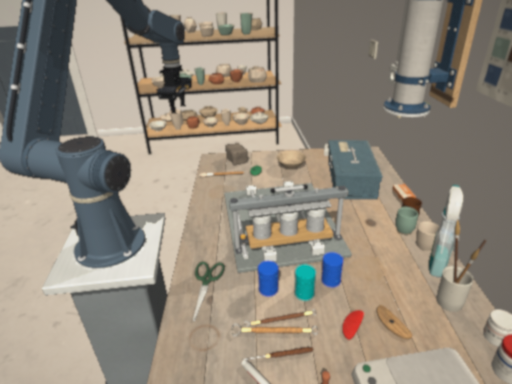

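View pics/top0.png

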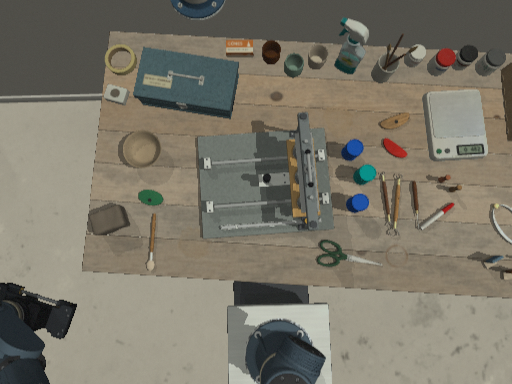

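The two views show the real tins (bare metal, on the tray under the bridge) at side pixels (261,226), (289,223) and (316,220). The blue and turquoise look-alikes stand on the table at (268,278), (305,282) and (332,269), so they're ruled out by colour and place. The knob is near top pixel (267,178). Next I'll confirm in a crop and measure.

```bash
python3 - <<'E'
from h import *
c,W=cam("top"); s,S=cam("side")
a=cv2.resize(c["image"][120:245,190:340],None,fx=4,fy=4,interpolation=cv2.INTER_CUBIC)
b=cv2.resize(s["image"][175:275,220:355],None,fx=4,fy=4,interpolation=cv2.INTER_CUBIC)
save("crop_top.png",a[:,:600]);save("crop_side.png",b)
for nm,X in(("top",W),("side",S)):
    m=(X[...,0]>.40)&(X[...,0]<.68)&(X[...,1]>-.02)&(X[...,1]<.12)&(X[...,2]>.03)&(X[...,2]<.12)
    p=X[m&(X[...,2]>.062)]; print(nm,"knob",len(p),np.round(p,3)[:40].tolist())
# board edges (z~.015) min-area rect
m=(abs(W[...,2]-.015)<.006)&(W[...,0]>.3)&(W[...,0]<.75)&(W[...,1]>-.2)&(W[...,1]<.3)
r=cv2.minAreaRect((W[m][:,:2]*1000).astype(np.float32)); print(r)
print(np.round(cv2.boxPoints(r)))
p=W[m]; 
for y in np.arange(-.15,.26,.05):
    q=p[abs(p[:,1]-y)<.01]; print(round(y,2),np.round([np.percentile(q[:,0],1),np.percentile(q[:,0],99)],3))
# bridge top
m=(W[...,2]>.12)&(W[...,0]>.35)&(W[...,0]<.75)&(W[...,1]>-.2)&(W[...,1]<.1)
r=cv2.fitLine((W[m][:,:2]).astype(np.float32),cv2.DIST_HUBER,0,.01,.01); print(r.ravel(),np.nanmax(W[m][:,2]))
E
```

```text
top knob 57 [[0.549, 0.031, 0.105], [0.549, 0.028, 0.107], [0.549, 0.025, 0.107], [0.55, 0.022, 0.102], [0.546, 0.034, 0.108], [0.545, 0.031, 0.109], [0.545, 0.028, 0.109], [0.546, 0.025, 0.105], [0.545, 0.022, 0.11], [0.546, 0.019, 0.105], [0.543, 0.037, 0.107], [0.542, 0.034, 0.11], [0.543, 0.031, 0.108], [0.542, 0.028, 0.111], [0.542, 0.025, 0.108], [0.543, 0.022, 0.102], [0.541, 0.019, 0.113], [0.543, 0.016, 0.104], [0.54, 0.037, 0.106], [0.539, 0.034, 0.111], [0.539, 0.031, 0.109], [0.54, 0.028, 0.104], [0.539, 0.025, 0.108], [0.54, 0.022, 0.102], [0.538, 0.019, 0.112], [0.539, 0.016, 0.108], [0.538, 0.037, 0.103], [0.537, 0.034, 0.108], [0.537, 0.031, 0.107], [0.537, 0.028, 0.107], [0.537, 0.025, 0.106], [0.537, 0.022, 0.103], [0.537, 0.019, 0.106], [0.537, 0.016, 0.103], [0.534, 0.034, 0.108], [0.534, 0.031, 0.108], [0.534, 0.028, 0.107], [0.534, 0.025, 0.105], [0.533, 0.022, 0.111], [0.533, 0.019, 0.109]]
side knob 0 []
((498.040771484375, 37.19303894042969), (418.205810546875, 449.017822265625), 3.362577438354492)
[[ 276.  249.]
 [ 302. -199.]
 [ 720. -175.]
 [ 694.  274.]]
-0.15 [0.331 0.712]
-0.1 [0.378 0.397]
-0.05 [0.376 0.707]
0.0 [0.375 0.704]
0.05 [0.373 0.702]
0.1 [0.372 0.698]
0.15 [0.369 0.698]
0.2 [0.367 0.696]
0.25 [0.534 0.695]
[ 0.9988063   0.04884657  0.5401859  -0.08503067] 0.21315593069460415
```

View pics/crop_side.png

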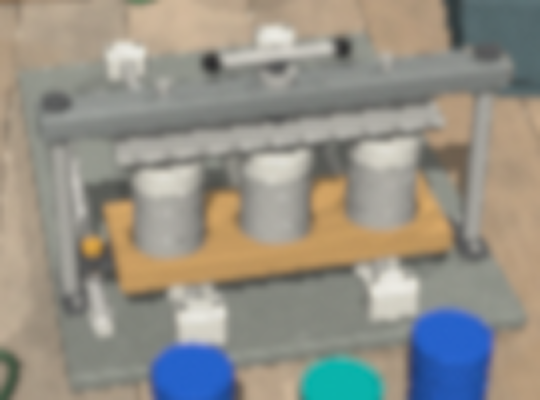

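View pics/crop_top.png

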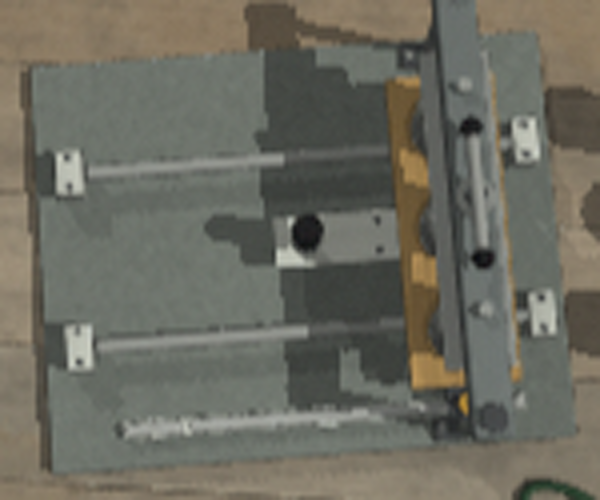

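The crops confirm three bare-metal tins on the wooden tray, and the knob at crop-top (307,232). Knob measures about (0.540, 0.026) with its top at z≈0.108, and the slide axis is yawed about 2.5°. First I turn the tool so its y lies across the slide. That keeps the gripper's wide side clear of the bridge.

Call:
send_rows --deltas "0 0 0 0 0 9.8 1;0 0 0 0 0 9.8 1;0 0 0 0 0 9.8 1;0 0 0 0 0 9.8 1;0 0 0 0 0 9.8 1;0 0 0 0 0 9.8 1;0 0 0 0 0 9.8 1;0 0 0 0 0 0 1"

```text
time: 1.9
position: [0.2018, 0.5915, 0.2923]
tool_rot: [0.69, 0.723, -0.0, 0.0]
ft_force: [0.4, -0.1, -0.3]
grip_width: 0.0868
grip_force: 0.0
```

Call:
send_rows --deltas "-40 22 0 0 0 0 1;-40 22 0 0 0 0 1;-40 22 0 0 0 0 1;-40 22 0 0 0 0 1;-40 22 0 0 0 0 1;-40 22 0 0 0 0 1;-40 22 0 0 0 0 1;-40 22 0 0 0 0 1;-40 22 0 0 0 0 1;-40 22 0 0 0 0 1"

```text
time: 3.15
position: [0.4403, 0.2005, 0.2926]
tool_rot: [0.69, 0.724, 0.0, 0.0]
ft_force: [1.1, -0.6, -0.2]
grip_width: 0.0867
grip_force: 0.0
```

Call:
send_rows --deltas "-40 22 0 0 0 0 1;-40 22 0 0 0 0 1;-40 22 0 0 0 0 1;-40 22 0 0 0 0 1;0 0 0 0 0 0 1;0 0 0 0 0 0 1"

```text
time: 3.9
position: [0.5339, 0.0461, 0.292]
tool_rot: [0.691, 0.723, -0.0, -0.001]
ft_force: [-0.8, 0.0, -0.9]
grip_width: 0.0869
grip_force: 0.0
```

Call:
send_rows --deltas "-20 5 0 0 0 0 1;0 0 50 0 0 0 1;0 0 50 0 0 0 1;0 0 40 0 0 0 1;0 0 9 0 0 0 1;0 0 0 0 0 0 1;0 0 0 0 0 0 1"

```text
time: 4.78
position: [0.5416, 0.026, 0.1449]
tool_rot: [0.691, 0.723, 0.001, 0.001]
ft_force: [-0.7, 0.0, 0.6]
grip_width: 0.0873
grip_force: 0.0
```

```bash
python3 - <<'E'
from h import *
c,W=cam("top"); s,S=cam("side")
a=cv2.resize(c["image"][120:245,190:340],None,fx=3,fy=3,interpolation=cv2.INTER_CUBIC)
b=cv2.resize(s["image"][130:255,205:355],None,fx=3,fy=3,interpolation=cv2.INTER_CUBIC)
save("c2.png",np.vstack([a[:,:450],b])[:, :][:600] if 0 else cv2.resize(np.hstack([a,b]),(800,333)))
E
```

```text
(no output)
```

View pics/c2.png

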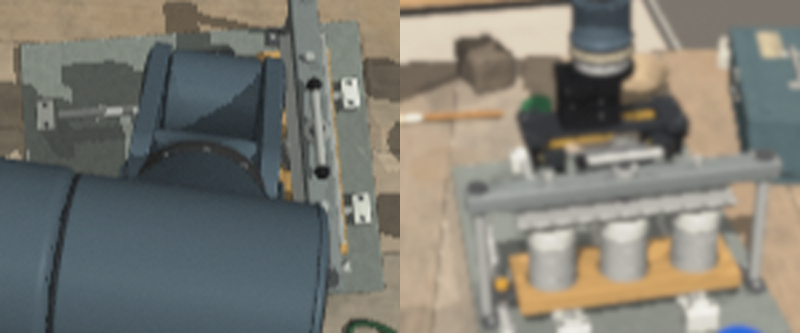

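The arm stands over the knob, clear of the bridge, with the gripper body behind it in the side view. Closing on the knob.

Call:
send_rows --deltas "0 0 0 0 0 0 0;0 0 0 0 0 0 0;0 0 0 0 0 0 0;0 0 0 0 0 0 0;0 0 0 0 0 0 0;0 0 0 0 0 0 0;0 0 0 0 0 0 0;0 0 0 0 0 0 0" --newtons 30

```text
time: 5.88
position: [0.5404, 0.0261, 0.1432]
tool_rot: [0.691, 0.723, -0.0, 0.0]
ft_force: [-0.5, 0.4, -0.1]
grip_width: 0.0227
grip_force: 30.0
```

Call:
send_rows --deltas "4 0 0 0 0 0 0;6 0 0 0 0 0 0;10 0 0 0 0 0 0;10 0 0 0 0 0 0;10 0 0 0 0 0 0;10 0 0 0 0 0 0;10 0 0 0 0 0 0;10 0 0 0 0 0 0;10 0 0 0 0 0 0;10 0 0 0 0 0 0"

```text
time: 7.12
position: [0.5362, 0.1143, 0.1432]
tool_rot: [0.691, 0.723, -0.002, 0.001]
ft_force: [-0.8, -9.1, 0.4]
grip_width: 0.0229
grip_force: 30.0
```

Call:
send_rows --deltas "10 0 0 0 0 0 0;10 0 0 0 0 0 0;10 0 0 0 0 0 0;10 0 0 0 0 0 0;10 0 0 0 0 0 0;10 0 0 0 0 0 0;10 0 0 0 0 0 0;10 0 0 0 0 0 0;5 0 0 0 0 0 0;0 0 0 0 0 0 0"

```text
time: 8.38
position: [0.5321, 0.2013, 0.1432]
tool_rot: [0.691, 0.723, -0.0, -0.001]
ft_force: [-1.9, 1.5, 0.8]
grip_width: 0.0227
grip_force: 30.0
```

Call:
send_rows --deltas "8 0 0 0 0 0 0;8 0 0 0 0 0 0;8 0 0 0 0 0 0;8 0 0 0 0 0 0;6 0 0 0 0 0 0;4 0 0 0 0 0 0;3 0 0 0 0 0 0;0 0 0 0 0 0 0;0 0 0 0 0 0 0"

```text
time: 9.5
position: [0.53, 0.246, 0.1432]
tool_rot: [0.691, 0.723, -0.0, -0.001]
ft_force: [-3.3, -1.3, 3.1]
grip_width: 0.0232
grip_force: 30.0
```

```bash
python3 - <<'E'
from h import *
print(robot.get_obs()["ft_force"])
s,S=cam("side")
for th in("tin_1","tray"):
  for d in robot.cut_out("side",th)[:6]:
    w=S[d["region"]]; print(th,round(d["p"],2),np.round(d["box"]),np.round(np.nanmedian(w,0),3),np.round(np.nanpercentile(w,[2,98],axis=0),3).tolist())
E
```

```text
[-3.32650311 -1.29272284  3.09084331]
tin_1 0.95 [253. 262. 280. 296.] [ 0.46  -0.276  0.06 ] [[0.437, -0.285, 0.002], [0.485, -0.234, 0.078]]
tin_1 0.82 [268. 171. 283. 195.] [0.535 0.114 0.114] [[0.51, 0.101, -0.001], [0.6, 0.342, 0.132]]
tin_1 0.73 [291. 265. 314. 302.] [ 0.549 -0.304  0.061] [[0.527, -0.313, 0.003], [0.575, -0.266, 0.078]]
tin_1 0.67 [288. 170. 308. 186.] [0.613 0.117 0.122] [[0.591, 0.105, 0.089], [0.64, 0.152, 0.131]]
tin_1 0.67 [242. 172. 255. 194.] [0.456 0.107 0.107] [[0.432, 0.098, -0.0], [0.499, 0.362, 0.131]]
tin_1 0.58 [324. 252. 341. 292.] [ 0.628 -0.27   0.058] [[0.607, -0.279, 0.003], [0.655, -0.231, 0.078]]
tray 0.65 [235. 160. 288. 202.] [0.508 0.16  0.06 ] [[0.403, -0.09, 0.02], [0.593, 0.258, 0.188]]
```

Call:
send_rows --deltas "0 0 0 0 0 0 1;0 0 0 0 0 0 1;0 0 0 0 0 0 1;0 0 0 0 0 0 1;0 0 0 0 0 0 1;0 0 0 0 0 0 1;0 0 -50 0 0 0 1;0 0 -50 0 0 0 1;0 0 -50 0 0 0 1;0 0 0 0 0 0 1"

```text
time: 10.9
position: [0.5328, 0.2465, 0.298]
tool_rot: [0.691, 0.723, 0.005, 0.003]
ft_force: [0.0, 0.3, -1.2]
grip_width: 0.0874
grip_force: 0.0
```

Call:
send_rows --deltas "62 0 0 0 0 -10 1;62 0 0 0 0 -10 1;0 0 0 0 0 -10 1;0 0 0 0 0 -10 1;0 0 0 0 0 -10 1;0 0 0 0 0 -10 1;0 0 0 0 0 -10 1;0 0 0 0 0 -10 1;0 0 0 0 0 -10 1;0 0 0 0 0 0 1"

```text
time: 12.15
position: [0.5137, 0.368, 0.2918]
tool_rot: [-0.021, 1.0, -0.001, -0.001]
ft_force: [0.4, -1.0, 0.2]
grip_width: 0.0872
grip_force: 0.0
```

```bash
python3 - <<'E'
from h import *
o=robot.get_obs();print(o["ft_force"],o["q"],o["position"],o["tool_rot"])
c,W=cam("top"); s,S=cam("side")
for n,X in(("side",S),("top",W)):
  for th in("tin_1","tray","knob"):
   for d in robot.cut_out(n,th)[:6]:
    w=X[d["region"]]; w=w[w[:,1]>0]
    if len(w)>9: print(n,th,round(d["p"],2),np.round(d["box"]),np.round(np.nanmedian(w,0),3),np.round(np.nanpercentile(w,[2,98],axis=0),3).tolist())
for n,X in(("side",S),("top",W)):
  m=(abs(X[...,2]-.131)<.006)&(X[...,0]>.4)&(X[...,0]<.66)&(X[...,1]>.08)&(X[...,1]<.19)
  p=X[m]
  for x0 in(.456,.535,.615):
    q=p[abs(p[:,0]-x0)<.036]
    if len(q)>4: print(n,len(q),cv2.minEnclosingCircle((q[:,:2]*1000).astype(np.float32)),q.mean(0))
m=(abs(W[...,2]-.107)<.008)&(W[...,0]>.4)&(W[...,0]<.66)&(W[...,1]>.22)&(W[...,1]<.28); print("knob",W[m].mean(0),m.sum())
a=cv2.resize(c["image"][115:240,150:330],None,fx=2.5,fy=2.5,interpolation=cv2.INTER_CUBIC)
b=cv2.resize(s["image"][115:240,190:320],None,fx=2.5,fy=2.5,interpolation=cv2.INTER_CUBIC)
save("c3.png",np.hstack([a,b]))
E
```

```text
[ 0.3556352  -0.98612004  0.16326736] [ 4.45066736e-01  5.38321910e-01  1.41323077e+00  1.48738796e-05
  1.19270541e+00 -1.16829854e+00] [0.5136916  0.36800737 0.29178491] [-2.12800965e-02  9.99772665e-01 -5.41731909e-04 -1.21766762e-03]
side tin_1 0.84 [290. 167. 304. 190.] [0.613 0.115 0.118] [[0.591, 0.104, 0.067], [0.641, 0.155, 0.131]]
side tin_1 0.64 [246. 172. 257. 194.] [0.456 0.106 0.108] [[0.432, 0.097, 0.066], [0.479, 0.138, 0.131]]
side tin_1 0.62 [268. 170. 280. 194.] [0.533 0.113 0.121] [[0.511, 0.102, 0.078], [0.559, 0.152, 0.131]]
side tray 0.75 [234. 163. 306. 201.] [0.506 0.157 0.06 ] [[0.406, 0.111, 0.049], [0.655, 0.25, 0.109]]
side knob 0.6 [234. 159. 290. 203.] [0.511 0.164 0.06 ] [[0.404, 0.114, -0.002], [0.589, 0.436, 0.111]]
top tin_1 0.73 [225. 198. 244. 214.] [0.452 0.125 0.129] [[0.429, 0.101, 0.056], [0.476, 0.15, 0.133]]
top tin_1 0.7 [221. 172. 242. 192.] [0.53  0.129 0.128] [[0.508, 0.105, 0.059], [0.557, 0.155, 0.133]]
top tin_1 0.68 [218. 143. 241. 168.] [0.608 0.133 0.128] [[0.589, 0.109, 0.062], [0.636, 0.157, 0.133]]
top tray 0.68 [192. 145. 249. 
[... 249 characters left out ...]
06], [0.476, 0.148, 0.132]]
side 120 ((460.0692443847656, 122.55361938476562), 30.40410041809082) [0.45668291 0.12185734 0.128856  ]
side 116 ((535.7542724609375, 128.60415649414062), 28.932613372802734) [0.53614846 0.12612312 0.12902451]
side 109 ((617.2733154296875, 131.5181884765625), 28.41587257385254) [0.61685889 0.13024493 0.12911561]
top 254 ((454.37322998046875, 126.75296020507812), 26.61066246032715) [0.454138   0.1266567  0.12907055]
top 251 ((534.2069702148438, 131.14442443847656), 26.938623428344727) [0.53369398 0.13078241 0.12893567]
top 242 ((614.9192504882812, 134.35110473632812), 27.090618133544922) [0.61444005 0.1342778  0.12887147]
knob [0.52830539 0.24569649 0.10686431] 50
```

View pics/c3.png

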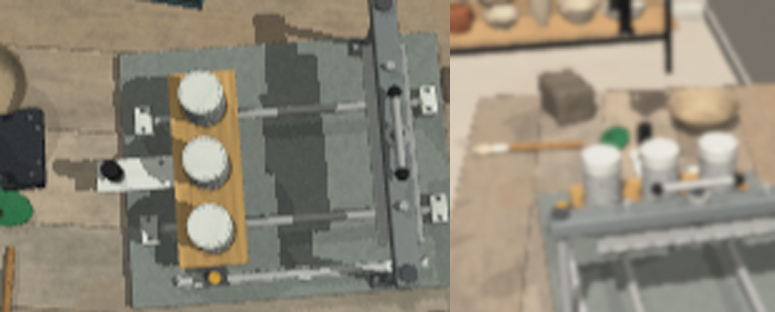

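The tray is at the next station: the knob moved 219.8 mm, and the three metal tins stand in their pockets at crop (211,228), (206,160) and (201,95). Next is the near tin.

Call:
send_rows --deltas "14 -48 0 0 0 0 1;14 -48 0 0 0 0 1;14 -48 0 0 0 0 1;14 -48 0 0 0 0 1;14 -47 0 0 0 0 1;0 0 0 0 0 0 1;0 0 0 0 0 0 1"

```text
time: 13.42
position: [0.4556, 0.1266, 0.2936]
tool_rot: [-0.022, 1.0, 0.0, 0.001]
ft_force: [-0.8, -0.4, -0.2]
grip_width: 0.0871
grip_force: 0.0
```

```bash
python3 - <<'E'
from h import *
o=robot.get_obs();print(o["ft_force"],o["position"],o["tool_rot"])
E
```

```text
[-0.77287017 -0.37447972 -0.19064611] [0.455566   0.12658506 0.29361091] [-2.18115928e-02  9.99761853e-01  2.42137913e-04  6.57369604e-04]
```

Call:
send_rows --deltas "0 0 40 0 0 0 1;0 0 40 0 0 0 1;0 0 35 0 0 0 1;0 0 20 0 0 0 1;0 0 9 0 0 0 1;0 0 0 0 0 0 1;0 0 0 0 0 0 1"

```text
time: 14.3
position: [0.4557, 0.1268, 0.15]
tool_rot: [-0.023, 1.0, 0.0, 0.001]
ft_force: [-1.1, -0.6, 0.3]
grip_width: 0.0867
grip_force: 0.0
```

Call:
send_rows --deltas "0 0 0 0 0 0 0;0 0 0 0 0 0 0;0 0 0 0 0 0 0;0 0 0 0 0 0 0;0 0 0 0 0 0 0;0 0 0 0 0 0 0" --newtons 5

```text
time: 15.05
position: [0.4551, 0.1263, 0.1494]
tool_rot: [-0.022, 1.0, -0.0, 0.0]
ft_force: [0.5, -1.1, 2.3]
grip_width: 0.0538
grip_force: 5.0
```

Call:
send_rows --deltas "0 0 0 0 0 0 0;0 0 0 0 0 0 0;0 0 -8 0 0 0 0;0 0 -12 0 0 0 0;0 0 -12 0 0 0 0;0 0 -8 0 0 0 0;0 0 0 0 0 0 0;0 0 0 0 0 0 0;0 0 0 0 0 0 0;0 0 0 0 0 0 0" --newtons 30

```text
time: 16.3
position: [0.4549, 0.1264, 0.1889]
tool_rot: [-0.022, 1.0, 0.0, -0.0]
ft_force: [0.1, 0.8, -3.3]
grip_width: 0.0536
grip_force: 30.0
```

Call:
send_rows --deltas "0 0 0 0 0 0 0;0 0 0 0 0 0 0"

```text
time: 16.55
position: [0.455, 0.1264, 0.1892]
tool_rot: [-0.022, 1.0, -0.0, -0.0]
ft_force: [0.0, -0.4, -1.9]
grip_width: 0.0532
grip_force: 30.0
```

```bash
python3 - <<'E'
from h import *
for i in range(8):
  c,W=cam("top"); o=robot.get_obs();print(np.round(o["ft_force"],2),np.round(o["joint_torque"],2),np.round(o["position"],4))
s,S=cam("side")
for d in robot.cut_out("side","tin_1")[:7]:
    w=S[d["region"]]; w=w[w[:,1]>0]
    if len(w)>9: print(round(d["p"],2),np.round(d["box"]),np.round(np.nanmedian(w,0),3),np.round(np.nanpercentile(w,[2,98],axis=0),3).tolist())
E
```

```text
[-0.58  0.08 -1.23] [-0.000e+00 -3.569e+01 -1.027e+01 -3.000e-02  8.000e-02  0.000e+00] [0.455  0.1264 0.1892]
[-1.03  0.39 -1.9 ] [-0.000e+00 -3.569e+01 -1.027e+01 -3.000e-02  8.000e-02  0.000e+00] [0.455  0.1264 0.1892]
[ 0.26 -0.64 -2.83] [-0.000e+00 -3.569e+01 -1.027e+01 -3.000e-02  8.000e-02 -0.000e+00] [0.455  0.1264 0.1892]
[ 0.37 -0.12 -1.91] [-0.000e+00 -3.569e+01 -1.027e+01 -3.000e-02  8.000e-02  0.000e+00] [0.455  0.1264 0.1892]
[ 0.59 -0.08 -2.35] [-0.000e+00 -3.569e+01 -1.027e+01 -3.000e-02  8.000e-02  0.000e+00] [0.4551 0.1264 0.1893]
[-0.04  0.54 -1.9 ] [-0.000e+00 -3.570e+01 -1.027e+01 -3.000e-02  8.000e-02 -0.000e+00] [0.4551 0.1264 0.1893]
[ 0.82 -0.56 -1.79] [-0.000e+00 -3.570e+01 -1.028e+01 -3.000e-02  8.000e-02  0.000e+00] [0.4551 0.1264 0.1893]
[-0.2  -0.36 -2.31] [-0.000e+00 -3.570e+01 -1.028e+01 -3.000e-02  8.000e-02 -0.000e+00] [0.455  0.1264 0.1893]
0.86 [267. 171. 281. 194.] [0.532 0.114 0.114] [[0.511, 0.102, 0.049], [0.562, 0.266, 0.131]]
0.81 [291. 167. 305. 186.] [0.614 0.117 0.121] [[0.591, 0.105, 0.089], [0.64, 0.154, 0.131]]
0.74 [243. 171. 253. 190.] [0.449 0.106 0.114] [[0.432, 0.096, 0.092], [0.48, 0.12, 0.15]]
0.18 [236. 162. 287. 199.] [0.486 0.153 0.059] [[0.414, 0.11, -0.002], [0.586, 0.43, 0.109]]
```

About 2 N, so this is a light one. Setting it back.

Call:
send_rows --deltas "0 0 12 0 0 0 0;0 0 12 0 0 0 0;0 0 8 0 0 0 0;0 0 5 0 0 0 0;0 0 3 0 0 0 0;0 0 0 0 0 0 0;0 0 0 0 0 0 0;0 0 0 0 0 0 0"

```text
time: 18.05
position: [0.4553, 0.1264, 0.1494]
tool_rot: [-0.022, 1.0, 0.0, 0.0]
ft_force: [0.5, 0.1, -0.4]
grip_width: 0.0536
grip_force: 30.0
```

Call:
send_rows --deltas "0 0 0 0 0 0 1;0 0 0 0 0 0 1;0 0 0 0 0 0 1;0 0 0 0 0 0 1;0 0 0 0 0 0 1;0 0 -10 0 0 0 1;0 0 -30 0 0 0 1;0 0 -40 0 0 0 1;0 0 -20 0 0 0 1;0 0 0 0 0 0 1"

```text
time: 19.3
position: [0.4559, 0.1265, 0.2512]
tool_rot: [-0.022, 1.0, 0.0, 0.002]
ft_force: [-0.4, -0.2, 0.4]
grip_width: 0.087
grip_force: 0.0
```

```bash
cat > look.py <<'E'
from h import *
s,S=cam("side");c,W=cam("top")
o=robot.get_obs();print(np.round(o["ft_force"],2),np.round(o["position"],4))
for n,X in(("side",S),("top",W)):
  m=(abs(X[...,2]-.131)<.008)&(X[...,0]>.4)&(X[...,0]<.66)&(X[...,1]>.08)&(X[...,1]<.19)
  p=X[m]
  for x0 in(.456,.535,.615):
    q=p[abs(p[:,0]-x0)<.036]
    if len(q)>4: print(n,len(q),np.round(cv2.minEnclosingCircle((q[:,:2]*1000).astype(np.float32))[0],1),q.mean(0).round(4),np.percentile(q[:,2],95).round(4))
m=(abs(W[...,2]-.107)<.008)&(W[...,0]>.5)&(W[...,0]<.56)&(W[...,1]>.22)&(W[...,1]<.28); print("knob",W[m].mean(0) if m.any() else 0,m.sum())
E
python3 look.py
```

```text
[-1.15 -0.22 -0.93] [0.4547 0.1264 0.2492]
side 125 [455.2 123.7] [0.456  0.1218 0.1288] 0.1317
side 125 [538.3 127.2] [0.5362 0.1246 0.1287] 0.1313
side 120 [617.1 132.5] [0.6159 0.1285 0.1288] 0.1316
top 14 [430.9 124.9] [0.4308 0.1248 0.1289] 0.131
top 257 [614.3 134.8] [0.614  0.1345 0.1289] 0.1324
knob [0.53244973 0.25658533 0.10445365] 2
```

Call:
send_rows --deltas "-40 0 0 0 0 0 1;-40 1 0 0 0 0 1;0 0 0 0 0 0 1;0 0 40 0 0 0 1;0 0 40 0 0 0 1;0 0 15 0 0 0 1;0 0 5 0 0 0 1;0 0 0 0 0 0 1"

```text
time: 20.4
position: [0.5352, 0.131, 0.1497]
tool_rot: [-0.022, 1.0, 0.0, 0.0]
ft_force: [0.1, -0.4, -0.2]
grip_width: 0.0871
grip_force: 0.0
```

Call:
send_rows --deltas "0 0 0 0 0 0 0;0 0 0 0 0 0 0;0 0 0 0 0 0 0;0 0 0 0 0 0 0;0 0 0 0 0 0 0;0 0 0 0 0 0 0" --newtons 5

```text
time: 21.15
position: [0.5351, 0.1307, 0.1495]
tool_rot: [-0.022, 1.0, -0.0, 0.0]
ft_force: [-1.5, -1.6, 4.2]
grip_width: 0.0539
grip_force: 5.0
```

Call:
send_rows --deltas "0 0 0 0 0 0 0;0 0 0 0 0 0 0;0 0 -8 0 0 0 0;0 0 -12 0 0 0 0;0 0 -12 0 0 0 0;0 0 -8 0 0 0 0;0 0 0 0 0 0 0;0 0 0 0 0 0 0;0 0 0 0 0 0 0;0 0 0 0 0 0 0" --newtons 30

```text
time: 22.4
position: [0.5347, 0.131, 0.1889]
tool_rot: [-0.022, 1.0, -0.0, -0.0]
ft_force: [0.9, -0.1, -5.3]
grip_width: 0.0537
grip_force: 30.0
```

Call:
send_rows --deltas "0 0 0 0 0 0 0;0 0 0 0 0 0 0;0 0 0 0 0 0 0"

```text
time: 22.78
position: [0.5349, 0.131, 0.1892]
tool_rot: [-0.022, 1.0, -0.0, -0.0]
ft_force: [0.2, 0.1, -5.6]
grip_width: 0.0538
grip_force: 30.0
```

```bash
cat > heft.py <<'E'
from h import *
F=[]
for i in range(8):
  robot.camera("top"); F.append(robot.get_obs()["ft_force"])
print(np.mean(F,0),np.std(F,0),robot.get_obs()["position"])
E
python3 heft.py; python3 look.py
```

```text
[-0.14726869 -0.265304   -5.33504099] [0.49103687 0.39011041 0.50629782] [0.53493879 0.13100174 0.18927801]
[ 0.75 -0.48 -4.48] [0.535  0.131  0.1893]
side 130 [457.9 123.8] [0.4565 0.1219 0.1286] 0.1313
side 62 [532.9 112.6] [0.5321 0.1054 0.1308] 0.1375
side 120 [615.2 132. ] [0.6162 0.1295 0.1288] 0.1313
knob 0 0
```

5.3 N, so the middle tin is the heavy one. I set it back and heft the far one to complete the order.

Call:
send_rows --deltas "0 0 12 0 0 0 0;0 0 12 0 0 0 0;0 0 8 0 0 0 0;0 0 5 0 0 0 0;0 0 3 0 0 0 0;0 0 0 0 0 0 0;0 0 0 0 0 0 0;0 0 0 0 0 0 0"

```text
time: 24.28
position: [0.5351, 0.131, 0.1496]
tool_rot: [-0.022, 1.0, 0.0, 0.0]
ft_force: [-1.0, -0.1, -1.3]
grip_width: 0.0535
grip_force: 30.0
```

Call:
send_rows --deltas "0 0 0 0 0 0 1;0 0 0 0 0 0 1;0 0 0 0 0 0 1;0 0 0 0 0 0 1;0 0 0 0 0 0 1;0 0 -10 0 0 0 1;0 0 -30 0 0 0 1;0 0 -40 0 0 0 1;0 0 -20 0 0 0 1;0 0 0 0 0 0 1"

```text
time: 25.52
position: [0.5359, 0.1311, 0.2515]
tool_rot: [-0.022, 1.0, 0.0, 0.003]
ft_force: [0.2, -0.2, 0.0]
grip_width: 0.0873
grip_force: 0.0
```

```bash
python3 look.py
```

```text
[0.13 0.7  0.19] [0.5345 0.131  0.2491]
side 127 [453.7 125.3] [0.4564 0.1218 0.1286] 0.131
side 120 [534.  128.1] [0.5363 0.1259 0.1287] 0.1311
side 121 [619.7 133.2] [0.6164 0.1283 0.1287] 0.1311
knob 0 0
```

Call:
send_rows --deltas "-40 0 0 0 0 0 1;-40 0 0 0 0 0 1;0 0 0 0 0 0 1;0 0 40 0 0 0 1;0 0 40 0 0 0 1;0 0 15 0 0 0 1;0 0 5 0 0 0 1;0 0 0 0 0 0 1"

```text
time: 26.62
position: [0.6152, 0.1346, 0.1499]
tool_rot: [-0.022, 1.0, 0.0, 0.0]
ft_force: [-0.0, -0.2, -0.6]
grip_width: 0.0869
grip_force: 0.0
```

Call:
send_rows --deltas "0 0 0 0 0 0 0;0 0 0 0 0 0 0;0 0 0 0 0 0 0;0 0 0 0 0 0 0;0 0 0 0 0 0 0;0 0 0 0 0 0 0" --newtons 5

```text
time: 27.38
position: [0.615, 0.1344, 0.1496]
tool_rot: [-0.022, 1.0, -0.0, 0.0]
ft_force: [-0.6, -1.5, 4.2]
grip_width: 0.0537
grip_force: 5.0
```

Call:
send_rows --deltas "0 0 0 0 0 0 0;0 0 0 0 0 0 0;0 0 -8 0 0 0 0;0 0 -12 0 0 0 0;0 0 -12 0 0 0 0;0 0 -8 0 0 0 0;0 0 0 0 0 0 0;0 0 0 0 0 0 0;0 0 0 0 0 0 0;0 0 0 0 0 0 0" --newtons 30

```text
time: 28.62
position: [0.6146, 0.1345, 0.1888]
tool_rot: [-0.022, 1.0, 0.0, -0.0]
ft_force: [0.2, -0.1, -2.6]
grip_width: 0.0533
grip_force: 30.0
```

Call:
send_rows --deltas "0 0 0 0 0 0 0;0 0 0 0 0 0 0;0 0 0 0 0 0 0"

```text
time: 29.0
position: [0.6148, 0.1346, 0.1892]
tool_rot: [-0.022, 1.0, -0.0, -0.0]
ft_force: [-0.2, 0.4, -2.7]
grip_width: 0.0536
grip_force: 30.0
```

```bash
python3 heft.py; python3 look.py
```

```text
[-0.07079315 -0.11602686 -3.17617648] [0.38330085 0.5894082  0.38294666] [0.61484755 0.13457703 0.1892759 ]
[-0.3  -0.06 -2.85] [0.6149 0.1346 0.1893]
side 123 [458.7 124.4] [0.4563 0.1224 0.1286] 0.1312
side 119 [536.3 127.4] [0.5363 0.1257 0.1287] 0.1314
side 64 [616. 122.] [0.612  0.1102 0.1306] 0.1372
knob 0 0
```

The far tin is 3.1 N, so the middle one is confirmed as the heaviest. I set the far one back and take the middle.

Call:
send_rows --deltas "0 0 12 0 0 0 0;0 0 12 0 0 0 0;0 0 8 0 0 0 0;0 0 5 0 0 0 0;0 0 3 0 0 0 0;0 0 0 0 0 0 0;0 0 0 0 0 0 0;0 0 0 0 0 0 0"

```text
time: 30.5
position: [0.6151, 0.1346, 0.1496]
tool_rot: [-0.022, 1.0, 0.0, 0.0]
ft_force: [0.2, 1.0, -0.8]
grip_width: 0.0532
grip_force: 30.0
```

Call:
send_rows --deltas "0 0 0 0 0 0 1;0 0 0 0 0 0 1;0 0 0 0 0 0 1;0 0 0 0 0 0 1;0 0 0 0 0 0 1;0 0 -10 0 0 0 1;0 0 -30 0 0 0 1;0 0 -40 0 0 0 1;0 0 -20 0 0 0 1;0 0 0 0 0 0 1"

```text
time: 31.75
position: [0.616, 0.1347, 0.2519]
tool_rot: [-0.022, 1.0, 0.0, 0.003]
ft_force: [-0.2, -0.5, -0.6]
grip_width: 0.0871
grip_force: 0.0
```

```bash
python3 look.py
```

```text
[ 0.42 -0.33  0.94] [0.6144 0.1345 0.249 ]
side 123 [456.7 125.5] [0.4564 0.1225 0.1286] 0.1309
side 120 [535.2 130.2] [0.5363 0.1262 0.1287] 0.1314
side 124 [616.3 133. ] [0.6163 0.1302 0.1286] 0.1315
knob 0 0
```

Call:
send_rows --deltas "40 0 0 0 0 0 1;40 0 0 0 0 0 1;0 0 0 0 0 0 1;0 0 40 0 0 0 1;0 0 40 0 0 0 1;0 0 15 0 0 0 1;0 0 5 0 0 0 1;0 0 0 0 0 0 1"

```text
time: 32.85
position: [0.5357, 0.131, 0.1496]
tool_rot: [-0.022, 1.0, -0.0, 0.001]
ft_force: [-0.0, 0.4, 0.8]
grip_width: 0.0868
grip_force: 0.0
```

Call:
send_rows --deltas "0 0 0 0 0 0 0;0 0 0 0 0 0 0;0 0 0 0 0 0 0;0 0 0 0 0 0 0;0 0 0 0 0 0 0;0 0 0 0 0 0 0" --newtons 5

```text
time: 33.6
position: [0.535, 0.1308, 0.1495]
tool_rot: [-0.022, 1.0, -0.0, 0.0]
ft_force: [-0.1, -1.8, 4.0]
grip_width: 0.054
grip_force: 5.0
```

Lift 120 mm (85 mm or more is needed).

Call:
send_rows --deltas "0 0 0 0 0 0 0;0 0 0 0 0 0 0;0 0 -8 0 0 0 0;0 0 -16 0 0 0 0;0 0 -20 0 0 0 0;0 0 -20 0 0 0 0;0 0 -20 0 0 0 0;0 0 -20 0 0 0 0;0 0 -12 0 0 0 0;0 0 -4 0 0 0 0" --newtons 35

```text
time: 34.85
position: [0.5349, 0.1311, 0.27]
tool_rot: [-0.022, 1.0, 0.0, 0.0]
ft_force: [-0.1, -0.3, -5.6]
grip_width: 0.0535
grip_force: 35.0
```

Call:
send_rows --deltas "0 0 0 0 0 0 0;0 0 0 0 0 0 0;0 0 0 0 0 0 0;0 0 0 0 0 0 0;0 0 0 0 0 0 0;0 0 0 0 0 0 0;0 0 0 0 0 0 0;0 0 0 0 0 0 0"

```text
time: 35.85
position: [0.5349, 0.131, 0.2693]
tool_rot: [-0.022, 1.0, -0.0, 0.0]
ft_force: [-0.2, -0.9, -5.9]
grip_width: 0.0536
grip_force: 35.0
```

```bash
python3 heft.py; python3 look.py; python3 - <<'E'
from h import *
s=robot.camera("side")["image"]
save("fin.png",cv2.resize(s[90:220,180:330],None,fx=4,fy=4,interpolation=cv2.INTER_CUBIC))
E
```

```text
[ 0.27988767 -0.17870112 -4.98431481] [0.46841268 0.603583   0.50596483] [0.53494062 0.13099805 0.26925861]
[ 0.55 -0.44 -5.19] [0.5349 0.131  0.2692]
side 127 [456.2 125. ] [0.4564 0.1222 0.1285] 0.1312
side 120 [617.5 133.5] [0.6167 0.1308 0.1288] 0.1315
knob 0 0
```

View pics/fin.png

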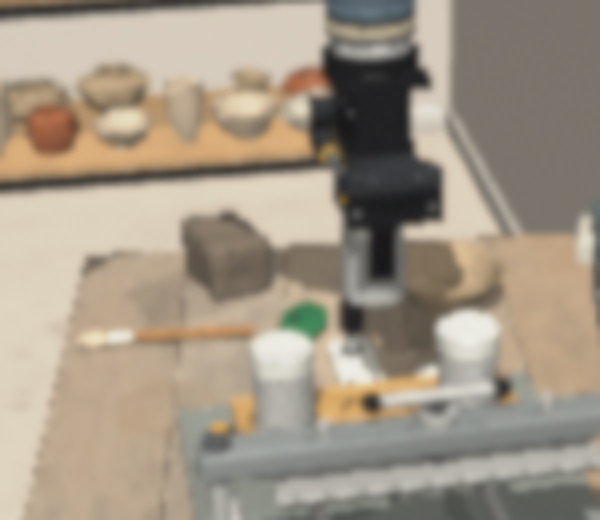

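The picture shows the heavy tin held upright at crop (375,270), above the other two, which stand in their pockets at (283,375) and (468,350).

```bash
python3 -c "
from rig import robot
print(robot.hand_in())"
```

```text
the job is handed in; nothing more can be done
None
```

I handed the job in at about 36 s with the middle tin, the heaviest (about 5.2 N, against 2.0 N near and 3.1 N far), held upright 120 mm above its pocket; the other two stand in their pockets, with the tray left at the next station (no verdict came back).

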